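# Light the level on the pipe

### The job

Check the pipe clamped in the bench vice: first set the yellow spirit level gently lengthwise on top of the pipe, upright with its grooved base straddling the crown, and let go so that it stays balanced there. Then draw the orange hand lamp out of its charging dock, turn it and hold it in the air above the level with the lens pointing down at the green vial, straight or at a slant, from about 10 to 20 cm away. Finish while still holding the lamp steadily there, and leave the other things on the bench where they lie.

Things in the scene. Friction and masses are not known exactly. Their poses are not given: they have to be found in the camera images.
- pipe: Grey steel pipe, 42 mm outside diameter, 280 mm long, clamped level in the vice, fixed. Origin on its axis at half length, 130 mm above the bench; y runs along the pipe, z up, so the crown is at z = 21 mm. The jaws hold it from y = -120 to -20 mm and their tops stand 5 mm above its axis; the rest stands out freely to +y.
- vice: Grey bench vice, 100 mm jaws, bolted down. Origin on the bench below the middle of the jaw gap; x from the moving jaw (robot side) to the fixed jaw, y along the jaws, z up. Jaw tops 135 mm high. It reaches from x = -220 mm (spindle and cross handle, 73 mm high) to x = 150 mm (anvil, 119 mm high), y within 105 mm.
- level: Yellow spirit level, 160 (x) x 26 thick (y) x 42 high (z) mm, about 0.2 kg, not magnetic, upright on the green case. Origin: centre of its underside, which has a lengthwise V-groove 22 mm wide, 5 mm deep, faces at 25 degrees: seated on the pipe the origin lies 18 mm above the pipe's axis. Only balance and friction keep it there. Grasp it from above across its thickness.
- vial (a point): Centre of the green vial in the middle of the level's top edge, 37.5 mm above the level's underside.
- case: Weathered green steel case, 200 mm (x) by 140 mm (y), 80 mm high, heavy and fixed, the level stands on its lid. Origin at the centre of its underside.
- dock: Black charging dock, fixed; base 115 x 86 mm, origin at the centre of its underside. A sleeve, 42 mm outside, 50 mm deep, closed at the bottom, leans 45 degrees towards the dock's +x; 1 to 2.5 mm play round the lamp. Its bottom is at x = -30, y = 0, z = 40 mm. A back rest 12 mm wide goes on under the lamp to 95 mm from the sleeve's bottom.
- lamp: Hand lamp, 150 mm long, 0.18 kg: orange round body 27 mm across, from 112 mm up a black head 36 mm across. Origin: centre of the tail end; z along the lamp to the lens. Balance point 84 mm from the tail. At first the tail is in the dock's sleeve, z 45 degrees up towards the dock's +x; draw it 55 mm along z to clear. 50 to 112 mm from the tail is free to grasp, fingers on either side.
- lens (a point): Centre of the lamp's glass, 150 mm from the tail; its axes are the lamp's, the light goes out along +z.
- file_long: Long file with orange handle, 330 mm, lying on the bench; bystander.
- file_short: Short file with orange handle, 270 mm, lying on the bench; bystander.
- strap: Bent half-round steel strap, 140 mm wide, 30 mm high; bystander.
- angle_bar: Black flat bar with a bent end, 170 mm; bystander.
- square: Try square, wooden stock 100 mm, steel blade 150 mm; bystander.
- tape: Blue roll of tape, 90 mm across, 25 mm high; bystander.
- hammer: Hammer lying on the bench; bystander.

How it is judged:
On the way, in this order (a step that is already met when the one before it is completed fails the run):
1. the level stands balanced on top of the pipe, let go (contact force between level and pipe above 0.4 N and contact force between the fingers and level below 0.05 N and linear speed of level below 0.03 m/s and angle between level's own z axis and vertical below 0.105 rad and angle between the x axis of level and the y axis of pipe, either way round below 0.105 rad and z of level in the frame of pipe between 0.014 and 0.022 m and x of level in the frame of pipe between -0.005 and 0.005 m and y of level in the frame of pipe between -0.1 and 0.1 m), for 0.3 s.
2. the lamp is drawn out of the dock and held in the air (contact force between the fingers and lamp above 1 N and distance between lamp and dock above 0.13 m and height (world z) of lamp above 0.1 m and contact force between lamp and dock below 0.05 N and contact force between lamp and vice below 0.05 N and contact force between lamp and level below 0.05 N and contact force between lamp and case below 0.05 N), for 0.2 s.
At the end, for the whole second after the job is handed in: Level let go on the pipe alone, still, upright and in line within 6 degrees, groove on the crown, its middle within 100 mm of the pipe's. Lamp still in the fingers, touching nothing else, higher than the vial, pointing below level, its axis within 30 mm of the vial, 60 to 250 mm ahead (all of step 1 and contact force between lamp and dock below 0.05 N and contact force between lamp and vice below 0.05 N and contact force between lamp and level below 0.05 N and contact force between lamp and case below 0.05 N and contact force between the fingers and lamp above 1 N and linear speed of lamp below 0.03 m/s and height (world z) of lamp above 0.19 m and height (world z) of lens above 0.195 m and angle between lamp's own z axis and vertical above 1.62 rad and x of vial in the frame of lens between -0.03 and 0.03 m and y of vial in the frame of lens between -0.03 and 0.03 m and z of vial in the frame of lens between 0.06 and 0.25 m); the arm keeps its last pose, push and grip.
It fails at once if the level is dropped or knocked off (it falls while not in the fingers) (linear speed of level above 0.5 m/s and contact force between the fingers and level below 0.01 N).
It fails at once if another thing on the bench is pushed more than 30 mm (distance of any of file_long, file_short, strap, angle_bar, square, tape, hammer from where it was at the start of the episode above 0.03 m).
It also fails if it takes over 64 s, if anything falls off the work surface, if the arm or the gripper's body presses on something with over 40 N, if the wrist force passes 120 N, or if a joint passes its speed limit or range.

### The arm

A 6-joint arm with a two-finger parallel gripper is mounted at the origin on the work surface. World frame = base frame: x ahead of the robot, y to its left, z up, the work surface at z = 0. Lengths are in m, angles in rad, forces in N, time in s.
With the tool pointing down it reaches from about 0.375 to 0.9 m from the base axis. Payload 3.1 kg.
Tool frame: the origin (TCP) lies midway between the tips of the shut fingers; the grasp point (between the pads) lies 19 mm behind it; x points along the fingers, z is the direction in which the jaws open and shut, and the axes are right-handed (so a half turn about x gives the same grasp; the last joint's range is limited). The gripper opens to 87 mm and grips with 3 to 60 N. Pads are 19 mm wide; open, the fingers measure 117 mm over their backs; the gripper's body (75 mm by 190 mm) begins 51 mm behind the grasp point.
Start: joints at [1.06, 0.527, 1.433, -0, 1.181, -0.178], TCP at [0.204, 0.591, 0.202] pointing down, gripper open.
Joint ranges: [-3.08, 3.08], [-0.75, 2.2], [0.22, 2.44], [-1.43, 4.57], [0, 2.65], [-2.85, 2.85]. Speed limits (rad/s): [2.79, 2.79, 3.14, 3.14, 3.14, 3.14].

### API

Orientations are given as a unit quaternion [x, y, z, w].
In Python, from rig import robot, optics, workorder gives the robot as it stands.
- The arm moves only by the tool arm_command, never from a script. Its argument "plan" is a list of rows, each a list of 7 numbers: the shift along the tool's x, y, z in cm, then the turn, a rotation vector about the tool's x, y, z in rad, then the finger opening in cm, from 0 to 8.7. In form: [[x, y, z, ax, ay, az, gripper], ...]. A call has 1 to 12 rows; each row shifts and turns the pose as measured when the row begins, along the tool's axes as they then stand; what a row does not reach is not made up. A row lasts 1/8 s, in which the tool goes at most 62.5 mm and 10.7 degrees, less where a joint would pass 70% of its speed; a pose out of reach is approached as far as the arm can. A call with a gripper value outside its range is refused whole. The fingers move at their own pace and stop on an object; "grip_force" is the grip in N (left out, the last holds). Time passes only in rows, so rows that do not move let the fingers close. It gives the time, the measured TCP pose, the force and the opening at its end, in the units of the state.
- robot.get_obs(): the state, without advancing time (a new reading comes with each control period).
- optics.camera(name): name is "side" or "top" or "wrist"; returns (picture, depth): 420x560x3 uint8, blue, green, red; 420x560 float32, m along the optical axis (not along the pixel's ray), 0 where there is no reading.
- optics.camera_info(name): a dict with "mtx" (3x3 intrinsics, pixels), "k1" (the pictures are not rectified: a ray, as slopes to the right and down, at radius r is drawn at 1 + k1 r^2 times it, then the intrinsics apply), "position" and "rotation" of the camera in the world; the wrist camera has in their place "tool_from_camera" (4x4, takes a point from camera to tool coordinates, whose origin is the TCP and whose axes are the tool frame's). Camera axes: x right, y down, z forward; pixel columns grow to the right and rows downward; lengths in m; the calibration is good to about 2 mm. A picture is of the moment at which its call begins: read the wrist's pose just before it. camera_info takes no time and is no camera call.
- workorder.hand_in(): hands the job in, once; it reports no verdict.
The state is a dict: "time": time; "q": joint angles; "joint_velocities": joint speeds; "joint_torque": joint torques, N m; "position": TCP position; "tool_rot": TCP orientation; "ft_force": force on the tool from outside, world axes, zero at the start; "moment": the same for the moment, N m; "grip_width": finger opening in m.
Only numpy, scipy, OpenCV 4.12 (cv2) and the standard library are available. Lean on these libraries where they do the work, as an engineer would, in place of code of your own. Each camera call takes 0.05 s, during which the arm holds its last target. There are 200 camera calls.

## Working session

There is one attempt and no reset: what is moved stays moved. The work goes in short steps, Python scripts to look and compute and a tool call to move; the robot and the scene stay as the last step left them, time stands still between calls to the robot, and variables do not carry over. Pictures are saved under pics/ and viewed, about 8 in all and at most 12, crops included, and the job is handed in when it is done.

Besides the shell and the picture viewer there is one more tool, called after "Request:" by a JSON object that holds its "fn" and its "kwargs". arm_command: Moves the arm, as the interface text tells. Its arguments: {"type":"object","properties":{"plan":{"type":"array"},"grip_force":{"type":"number"}},"required":["plan"]}

```bash
mkdir -p pics; ls
cat > h.py <<'E'
import numpy as np, cv2
from rig import robot, optics, workorder
from scipy.spatial.transform import Rotation as R
def cam(n):
    o=robot.get_obs(); im,d=optics.camera(n); i=optics.camera_info(n)
    if n=="wrist":
        T=np.eye(4);T[:3,:3]=R.from_quat(o["tool_rot"]).as_matrix();T[:3,3]=o["position"];T=T@np.array(i["tool_from_camera"])
    else:
        T=np.eye(4);r=np.array(i["rotation"])
        T[:3,:3]=r if r.shape==(3,3) else R.from_quat(r).as_matrix();T[:3,3]=i["position"]
    return im,d,np.array(i["mtx"]),i["k1"],T
def slopes(uv,K,k1):
    uv=np.atleast_2d(np.asarray(uv,float))
    p=np.c_[(uv[:,0]-K[0,2])/K[0,0],(uv[:,1]-K[1,2])/K[1,1]]; s=p.copy()
    for _ in range(8): s=p/(1+k1*(s**2).sum(1,keepdims=True))
    return s
def pts(uv,d,K,k1,T):
    uv=np.atleast_2d(uv); s=slopes(uv,K,k1); z=d[uv[:,1].astype(int),uv[:,0].astype(int)]
    return (np.c_[s,np.ones(len(s))]*z[:,None])@T[:3,:3].T+T[:3,3]
def plane(uv,h,K,k1,T):
    s=slopes(uv,K,k1); r=np.c_[s,np.ones(len(s))]@T[:3,:3].T
    return T[:3,3]+r*((h-T[2,3])/r[:,2])[:,None]
def cloud(d,K,k1,T):
    v,u=np.mgrid[0:d.shape[0],0:d.shape[1]]
    return pts(np.c_[u.ravel(),v.ravel()],d,K,k1,T).reshape(*d.shape,3)
E
python3 - <<'E'
from h import *
for n in("top","side"):
    im,d,K,k1,T=cam(n); cv2.imwrite(f"pics/{n}1.png",im); np.savez(f"{n}1.npz",im=im,d=d,K=K,k1=k1,T=T)
    print(n,T.round(3).tolist(),K.round(1).tolist(),k1,(d>0).mean())
print(robot.get_obs()); print(optics.camera_info("wrist"))
E
```

```text
pics
top [[0.006, -0.997, 0.071, 0.422], [-1.0, -0.005, 0.003, -0.074], [-0.003, -0.071, -0.997, 1.534], [0.0, 0.0, 0.0, 1.0]] [[497.6, 0.0, 274.4], [0.0, 497.6, 203.8], [0.0, 0.0, 1.0]] -0.1623871406180945 0.9960246598639456
side [[0.704, -0.473, 0.53, -0.202], [-0.71, -0.453, 0.538, -0.788], [-0.014, -0.756, -0.655, 1.0], [0.0, 0.0, 0.0, 1.0]] [[524.7, 0.0, 281.8], [0.0, 524.7, 217.7], [0.0, 0.0, 1.0]] -0.06732030445604081 0.9871215986394558
{'time': 0.1, 'q': array([ 1.05951514e+00,  5.28385187e-01,  1.43373914e+00, -4.10507997e-05,
        1.18140972e+00, -1.78476589e-01]), 'joint_velocities': array([ 0.00082526,  0.0005151 , -0.00505856,  0.00113579, -0.00079048,
       -0.00076513]), 'joint_torque': array([-4.94964643e-04, -4.40988743e+01, -1.77149534e+01,  6.34148740e-02,
        5.33806044e-02, -2.68686244e-05]), 'position': array([0.20381381, 0.59010899, 0.20097331]), 'tool_rot': array([-0.41058494,  0.5765229 ,  0.4099753 ,  0.57529263]), 'ft_force': array([ 0.42749458, -1.08237752, -0.08274961]), 'moment': array([ 0.01014036, -0.04058501, -0.02075483]), 'grip_width': 0.08699187867535707}
{'mtx': array([[373.27814932,   0.        , 277.25109537],
       [  0.        , 373.27814932, 210.6309584 ],
       [  0.        ,   0.        ,   1.        ]]), 'k1': 0.02103036507961666, 'tool_from_camera': array([[-7.60764053e-04, -2.63350659e-01,  9.64699876e-01,
        -1.83374440e-01],
       [ 9.25264740e-04, -9.64699928e-01, -2.63349944e-01,
         7.19418976e-02],
       [ 9.99999283e-01,  6.92255609e-04,  9.77578107e-04,
         4.02195383e-04],
       [ 0.00000000e+00,  0.00000000e+00,  0.00000000e+00,
         1.00000000e+00]])}
```

View pics/top1.png

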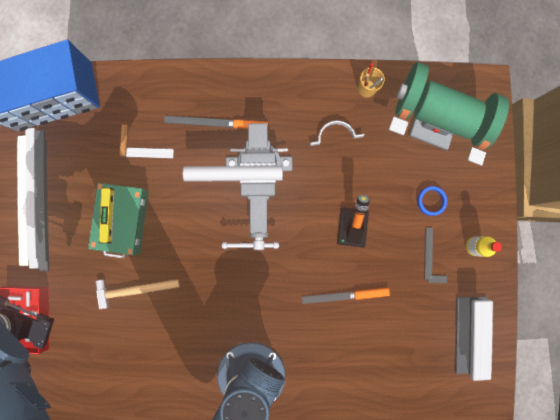

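View pics/side1.png

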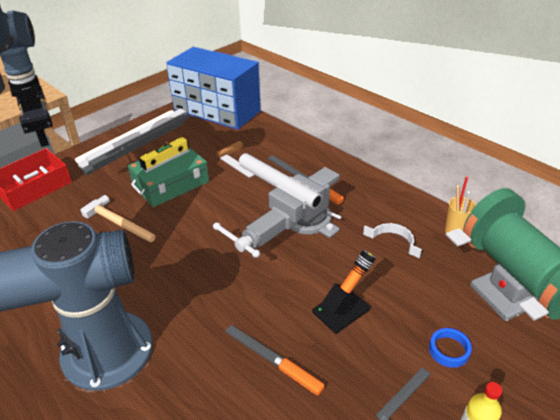

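Top view: the level is at about (106,215) on the case, the pipe runs from (183,174) to (283,172), and the dock and lamp are at (355,220). The side view agrees. Next I measure them.

Run:
```python
from h import *
def axis(P):
    c=np.median(P[:,:2],0); r=cv2.minAreaRect((P[:,:2]*1000).astype(np.float32)); b=cv2.boxPoints(r)
    return np.round(r[0],1),np.round(r[1],1),b.round(1).tolist()
for n in("top","side"):
    f=np.load(n+"1.npz"); im,d,K,k1,T=[f[k] for k in("im","d","K","k1","T")]
    C=cloud(d,K,k1,T); hsv=cv2.cvtColor(im,cv2.COLOR_BGR2HSV); H,S,V=cv2.split(hsv)
    X,Y,Z=C[...,0],C[...,1],C[...,2]
    print(n)
    lev=(H>20)&(H<35)&(S>130)&(V>80)&(Z>.09)&(Z<.14)&(Y>.15)&(Y<.5)&(X>.2)&(X<.7)
    P=C[lev]; print("level",len(P),np.percentile(P[:,2],[5,50,95]).round(4)); Pt=P[P[:,2]>.114]; print(axis(Pt))
    pipe=(Z>.12)&(Z<.16)&(X>.4)&(X<.65)&(Y>-.12)&(Y<.25)&(S<60)
    P=C[pipe]; print("pipe",len(P),P[:,2].max()); P=P[P[:,2]>.143]; print(len(P),axis(P))
    lo=(H>3)&(H<20)&(S>150)&(V>100)&(Z>.06)&(X>.3)&(X<.55)&(Y<-.18)&(Y>-.4)
    P=C[lo]; c=P.mean(0); u,s,v=np.linalg.svd(P-c); print("lamp",len(P),c.round(4),v[0].round(3),P.min(0).round(3),P.max(0).round(3))
    dk=(V<60)&(Z>.005)&(Z<.2)&(X>.25)&(X<.55)&(Y<-.18)&(Y>-.4)
    P=C[dk]; print("dock",len(P),axis(P)); 
    for a,b in((.005,.02),(.02,.04),(.04,.08),(.08,.2)):
        q=P[(P[:,2]>a)&(P[:,2]<b)]; print(a,len(q), q.mean(0).round(3) if len(q) else 0, axis(q)if len(q)>3 else 0)
```

```text
top
level 490 [0.099  0.1199 0.1257]
(array([487.3, 424.5]), array([ 28.9, 157.6]), [[408.0, 413.20001220703125], [565.5, 407.0], [566.5999755859375, 435.79998779296875], [409.1000061035156, 442.1000061035156]])
pipe 2195 0.15856980449036762
1101 (array([608.7,  49.6]), array([ 37.3, 280.1]), [[589.5999755859375, 189.60000610351562], [590.5, -90.5], [627.7999877929688, -90.30000305175781], [626.9000244140625, 189.6999969482422]])
lamp 143 [ 0.4773 -0.311   0.0975] [-0.674  0.023 -0.738] [ 0.455 -0.33   0.063] [ 0.501 -0.296  0.124]
dock 71 (array([ 475.9, -309.3]), array([ 42.1, 106.6]), [[421.8999938964844, -328.6000061035156], [528.4000244140625, -332.1000061035156], [529.7999877929688, -290.0], [423.29998779296875, -286.5]])
0.005 8 [ 0.463 -0.29   0.016] (array([ 464.1, -289.7]), array([ 7.6, 31.8]), [[447.79998779296875, -289.0], [478.29998779296875, -297.79998779296875], [480.5, -290.5], [449.8999938964844, -281.70001220703125]])
0.02 15 [ 0.459 -0.291  0.029] (array([ 463.2, -291.9]), array([ 4.3, 50. ]), [[438.29998779296875, -288.6000061035156], [487.1000061035156, -299.3999
[... 1532 characters left out ...]
 [ 0.455 -0.327  0.028] (array([ 456.2, -317.7]), array([ 57.5, 118.9]), [[390.3999938964844, -324.3999938964844], [502.20001220703125, -365.1000061035156], [521.9000244140625, -311.1000061035156], [410.1000061035156, -270.29998779296875]])
0.04 439 [ 0.436 -0.316  0.063] (array([ 449.5, -310.9]), array([44.3, 75. ]), [[410.5, -330.20001220703125], [485.29998779296875, -335.79998779296875], [488.6000061035156, -291.6000061035156], [413.79998779296875, -286.0]])
0.08 215 [ 0.48  -0.318  0.112] (array([ 486.8, -317.7]), array([40.9, 99.8]), [[434.20001220703125, -329.3999938964844], [532.5, -346.29998779296875], [539.4000244140625, -305.8999938964844], [441.1000061035156, -289.1000061035156]])
```

```bash
cat >> h.py <<'E'
def go(p,Rt,rows=None,g=8.7):
    """print tool-frame shift (cm) and rotvec to reach p,Rt"""
    o=robot.get_obs(); Rc=R.from_quat(o["tool_rot"]); s=Rc.inv().apply(np.array(p)-o["position"])*100
    r=(Rc.inv()*Rt).as_rotvec(); print("shift",s.round(2),"rot",r.round(3),"norm",np.linalg.norm(s).round(1),np.linalg.norm(r).round(2),"q",o["q"].round(2),"t",o["time"])
def rot(x,z):
    x=np.array(x,float);x/=np.linalg.norm(x);z=np.array(z,float);z-=x*(z@x);z/=np.linalg.norm(z)
    return R.from_matrix(np.c_[x,np.cross(z,x),z])
E
python3 - <<'E'
from h import *
print(R.from_quat(robot.get_obs()["tool_rot"]).as_matrix().round(3))
n=(0.03,1,0)
for s in(1,-1): go([.487,.422,.27],rot([0,0,-1],[s*a for a in n]))
E
```

```text
[[-0.001 -0.945  0.327]
 [-0.002  0.327  0.945]
 [-1.     0.    -0.002]]
shift [ -6.9  -32.25  -6.65] rot [-0.303 -0.002 -0.001] norm 33.6 0.3 q [ 1.06  0.53  1.43 -0.    1.18 -0.18] t 0.1
shift [ -6.9  -32.25  -6.65] rot [ 2.839e+00 -1.000e-03  3.000e-03] norm 33.6 2.84 q [ 1.06  0.53  1.43 -0.    1.18 -0.18] t 0.1
```

Request:
{"fn": "arm_command", "kwargs": {"plan": [[-2.3, 0, 0, -0.1, 0, 0, 8.7], [-2.3, 0, 0, -0.1, 0, 0, 8.7], [-2.3, 0, 0, -0.1, 0, 0, 8.7], [0, -4.0, -2.5, 0, 0, 0, 8.7], [0, -4.0, -2.5, 0, 0, 0, 8.7], [0, -4.0, -2.5, 0, 0, 0, 8.7], [0, -4.0, -2.5, 0, 0, 0, 8.7], [0, -4.0, -2.5, 0, 0, 0, 8.7], [0, -4.0, -2.5, 0, 0, 0, 8.7], [0, -4.0, -2.5, 0, 0, 0, 8.7], [0, 0, 0, 0, 0, 0, 8.7], [0, 0, 0, 0, 0, 0, 8.7]]}}

```text
time: 1.6
position: [0.485, 0.4016, 0.2649]
tool_rot: [-0.495, 0.51, 0.495, 0.5]
ft_force: [-0.2, -0.1, -0.3]
grip_width: 0.0867
```

Run:
```python
from h import *
im,d,K,k1,T=cam("wrist"); cv2.imwrite("pics/w1.png",im)
C=cloud(d,K,k1,T); H,S,V=cv2.split(cv2.cvtColor(im,cv2.COLOR_BGR2HSV)); Z=C[...,2]
m=(d>0)&(H>20)&(H<35)&(S>130)&(V>60)&(Z>.09)&(Z<.14)
P=C[m]; print(len(P),np.percentile(P[:,2],[1,50,99]))
P=P[P[:,2]>.117]; r=cv2.minAreaRect((P[:,:2]*1000).astype(np.float32)); print(r,cv2.boxPoints(r).round(1).tolist())
g=(d>0)&(abs(Z-.08)<.01)&(H>40)&(H<90)&(S>60); print("lid z",np.median(Z[g]))
go([.487,.422,.14],rot([0,0,-1],[.03,1,0])); print(robot.get_obs())
```

```text
3933 [0.10240753 0.12195151 0.12368982]
((486.9027099609375, 425.28668212890625), (26.794851303100586, 158.11453247070312), 88.93148803710938) [[407.6000061035156, 413.3999938964844], [565.7000122070312, 410.3999938964844], [566.2000122070312, 437.20001220703125], [408.1000061035156, 440.20001220703125]]
lid z 0.08043035022078046
shift [12.47 -0.27  2.18] rot [ 0.011 -0.011 -0.009] norm 12.7 0.02 q [ 0.52  0.48  1.33 -0.01  1.34 -1.03] t 1.65
{'time': 1.65, 'q': array([ 0.51699006,  0.48034839,  1.33229797, -0.00502866,  1.34260555,
       -1.03318428]), 'joint_velocities': array([ 0.01750761, -0.00701642,  0.00387944,  0.00023949,  0.00096968,
       -0.00264186]), 'joint_torque': array([ 4.16320120e-02, -4.40399730e+01, -1.95817566e+01,  7.27687078e-02,
        1.75491851e-01,  1.62944973e-03]), 'position': array([0.48509631, 0.40166173, 0.26493957]), 'tool_rot': array([-0.4955398 ,  0.50993632,  0.49466153,  0.49971515]), 'ft_force': array([-0.39836657, -0.14079036, -0.05021717]), 'moment': array([ 0.038373  ,  0.08770327, -0.00468087]), 'grip_width': 0.08685396285428809}
```

View pics/w1.png

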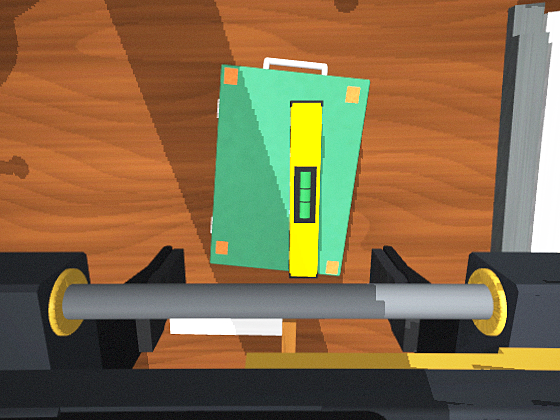

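Wrist view: the level lies along image columns 290-322, rows 100-277, with the vial at (306,195) and clear space either side. It is 158 x 27 mm at z 0.122, which matches its given size. Descending to grasp it.

Run:
```python
from h import *
go([.487,.4253,.0905],rot([0,0,-1],[.019,1,0]))
```

```text
shift [17.41 -0.31  2.56] rot [-0.    -0.011 -0.009] norm 17.6 0.01 q [ 0.52  0.48  1.33 -0.01  1.34 -1.03] t 1.65
```

Request:
{"fn": "arm_command", "kwargs": {"plan": [[1.0, -0.3, 2.6, 0, -0.011, -0.009, 8.7], [4.0, 0, 0, 0, 0, 0, 8.7], [4.0, 0, 0, 0, 0, 0, 8.7], [4.0, 0, 0, 0, 0, 0, 8.7], [0, 0, 0, 0, 0, 0, 8.7]]}}

```text
time: 2.28
position: [0.4836, 0.439, 0.1304]
tool_rot: [-0.497, 0.5, 0.499, 0.504]
ft_force: [-0.5, -0.1, 1.1]
grip_width: 0.087
```

Run:
```python
from h import *
go([.487,.4253,.0905],rot([0,0,-1],[.019,1,0]))
```

```text
shift [ 3.99 -0.35 -1.39] rot [0.009 0.006 0.002] norm 4.2 0.01 q [ 0.56  0.64  1.43  0.    1.07 -1.  ] t 2.275
```

Request:
{"fn": "arm_command", "kwargs": {"plan": [[0, -0.35, -1.4, 0.009, 0.006, 0, 8.7], [0, 0, 0, 0, 0, 0, 8.7], [2.0, 0, 0, 0, 0, 0, 8.7], [2.0, 0, 0, 0, 0, 0, 8.7], [0, 0, 0, 0, 0, 0, 8.7]]}}

```text
time: 2.9
position: [0.4922, 0.4291, 0.0987]
tool_rot: [-0.497, 0.498, 0.494, 0.511]
ft_force: [0.6, 0.5, -0.0]
grip_width: 0.0869
```

Run:
```python
from h import *
go([.487,.4253,.0905],rot([0,0,-1],[.019,1,0]))
```

```text
shift [ 0.8   0.53 -0.4 ] rot [0.001 0.01  0.016] norm 1.0 0.02 q [ 0.55  0.68  1.46 -0.    0.98 -1.01] t 2.9
```

Request:
{"fn": "arm_command", "kwargs": {"plan": [[0.7, 0.4, -0.3, 0, 0.01, 0.016, 8.7], [0, 0, 0, 0, 0, 0, 8.7], [0, 0, 0, 0, 0, 0, 8.7]]}}

```text
time: 3.28
position: [0.4903, 0.4273, 0.095]
tool_rot: [-0.496, 0.503, 0.495, 0.506]
ft_force: [-0.4, 0.1, -0.1]
grip_width: 0.087
```

Run:
```python
from h import *
go([.487,.4253,.0905],rot([0,0,-1],[.019,1,0]))
```

```text
shift [ 0.44  0.33 -0.2 ] rot [0.    0.003 0.005] norm 0.6 0.01 q [ 0.55  0.69  1.46 -0.    0.99 -1.01] t 3.275
```

Request:
{"fn": "arm_command", "kwargs": {"plan": [[0.5, 0.3, -0.2, 0, 0.003, 0.005, 8.7], [0.1, 0, 0, 0, 0, 0, 8.7], [0, 0, 0, 0, 0, 0, 2.0], [0, 0, 0, 0, 0, 0, 2.0], [0, 0, 0, 0, 0, 0, 2.0], [0, 0, 0, 0, 0, 0, 2.0], [0, 0, 0, 0, 0, 0, 2.0], [0, 0, 0, 0, 0, 0, 2.0]], "grip_force": 20}}

```text
time: 4.28
position: [0.4872, 0.4254, 0.089]
tool_rot: [-0.495, 0.505, 0.495, 0.505]
ft_force: [0.4, -1.1, 0.1]
grip_width: 0.0349
```

Run:
```python
from h import *
go([.487,.4253,.15],rot([0,0,-1],[.019,1,0]));print(robot.get_obs()["grip_width"])
```

```text
shift [-6.1   0.02 -0.01] rot [ 0. -0. -0.] norm 6.1 0.0 q [ 0.55  0.69  1.47 -0.    0.98 -1.01] t 4.275
0.03492570997258034
```

Request:
{"fn": "arm_command", "kwargs": {"plan": [[0, 0, 0, 0, 0, 0, 2.0], [0, 0, 0, 0, 0, 0, 2.0], [-1.0, 0, 0, 0, 0, 0, 2.0], [-3, 0, 0, 0, 0, 0, 2.0], [-4, 0, 0, 0, 0, 0, 2.0], [-4, 0, 0, 0, 0, 0, 2.0], [-4, 0, 0, 0, 0, 0, 2.0], [-2, 0, 0, 0, 0, 0, 2.0], [0, 0, 0, 0, 0, 0, 2.0]]}}

```text
time: 5.4
position: [0.4857, 0.4247, 0.2752]
tool_rot: [-0.495, 0.506, 0.496, 0.503]
ft_force: [0.1, -0.3, -1.9]
grip_width: 0.0256
```

Run:
```python
from h import *
go([.608,.08,.25],rot([0,0,-1],[1,0,0]));print(robot.get_obs())
```

```text
shift [  2.55 -12.89 -34.23] rot [ 1.552e+00 -5.000e-03 -1.000e-03] norm 36.7 1.55 q [ 0.55  0.49  1.29  0.    1.37 -1.01] t 5.4
{'time': 5.4, 'q': array([ 5.45632644e-01,  4.90266690e-01,  1.28599890e+00,  1.61462241e-05,
        1.36990806e+00, -1.00645694e+00]), 'joint_velocities': array([-0.00151812,  0.00656527,  0.02557066, -0.00127262,  0.00446531,
        0.00029037]), 'joint_torque': array([ 4.12523921e-02, -4.65633452e+01, -2.10523635e+01,  9.91433422e-03,
        1.94806997e-01, -2.58499012e-04]), 'position': array([0.48566349, 0.42471332, 0.27516217]), 'tool_rot': array([-0.49492406,  0.50622978,  0.49567472,  0.50307868]), 'ft_force': array([ 0.0967788 , -0.29941436, -1.88485946]), 'moment': array([-0.00248863, -0.00435546, -0.01373366]), 'grip_width': 0.02557436473241645}
```

Level held (25.6 mm opening, -1.9 N). Turning it and carrying it across.

Request:
{"fn": "arm_command", "kwargs": {"plan": [[0, 0, -1, 0.08, 0, 0, 2.0], [0, 0, -3, 0.15, 0, 0, 2.0], [0, 0, -3, 0.15, 0, 0, 2.0], [0, 0, -3, 0.15, 0, 0, 2.0], [0, 0, -3, 0.15, 0, 0, 2.0], [0, 0, -3, 0.15, 0, 0, 2.0], [0, 0, 0, 0.15, 0, 0, 2.0], [0, 0, 0, 0.15, 0, 0, 2.0], [0, 0, 0, 0.15, 0, 0, 2.0], [0, 0, 0, 0.1, 0, 0, 2.0], [0, 0, 0, 0, 0, 0, 2.0]]}}

```text
time: 6.78
position: [0.4141, 0.2713, 0.2621]
tool_rot: [-0.049, 0.717, 0.041, 0.694]
ft_force: [-0.5, 0.2, -3.1]
grip_width: 0.0257
```

Run:
```python
from h import *
go([.608,.08,.25],rot([0,0,-1],[1,0,0]));print(robot.get_obs()["position"])
```

```text
shift [  0.87 -21.41  16.86] rot [ 0.126 -0.032  0.012] norm 27.3 0.13 q [ 0.36  0.29  1.65 -0.    1.23  0.23] t 6.775
[0.4140902  0.27125606 0.26210267]
```

Request:
{"fn": "arm_command", "kwargs": {"plan": [[0, -1, 1, 0.12, -0.03, 0.01, 2.0], [0, -3.0, 3.0, 0, 0, 0, 2.0], [0, -3.0, 3.0, 0, 0, 0, 2.0], [0, -3.0, 3.0, 0, 0, 0, 2.0], [0, -3.0, 3.0, 0, 0, 0, 2.0], [0, -3.0, 3.0, 0, 0, 0, 2.0], [0, -1, 1, 0, 0, 0, 2.0], [0, 0, 0, 0, 0, 0, 2.0], [0, 0, 0, 0, 0, 0, 2.0]]}}

```text
time: 7.9
position: [0.5852, 0.1007, 0.254]
tool_rot: [-0.007, 0.713, 0.007, 0.701]
ft_force: [-0.4, -0.3, -2.5]
grip_width: 0.0255
```

Run:
```python
from h import *
go([.608,.08,.23],rot([0,0,-1],[1,0,0]));print(robot.get_obs()["position"])
im,d,K,k1,T=cam("wrist"); cv2.imwrite("pics/w2.png",im)
C=cloud(d,K,k1,T); H,S,V=cv2.split(cv2.cvtColor(im,cv2.COLOR_BGR2HSV)); X,Y,Z=np.moveaxis(C,2,0)
m=(d>0)&(Z>.142)&(Z<.16)&(abs(X-.608)<.04)&(S<70)&(Y>.1)
P=C[m]; print(len(P),P.min(0),P.max(0))
for a in np.arange(.1,.2,.02):
    q=P[(P[:,1]>a)&(P[:,1]<a+.02)]
    if len(q)>20:
        c=np.polyfit(q[:,0],q[:,2],2); x0=-c[1]/2/c[0]; print(a.round(2),len(q),(q[:,0].min()+q[:,0].max())/2, "apex",x0.round(4),np.polyval(c,x0).round(4))
l=(d>0)&(H>20)&(H<35)&(S>130)&(V>60)&(Z>.15)
P=C[l];print("level",len(P),np.percentile(P,[2,98],axis=0).round(4) if len(P) else 0)
```

```text
shift [ 2.36 -2.12  2.28] rot [ 0.021 -0.016  0.   ] norm 3.9 0.03 q [-0.02  0.44  1.44 -0.    1.28 -0.04] t 7.9
[0.58515551 0.10069848 0.25395595]
2422 [0.60696841 0.1000059  0.14202337] [0.62506276 0.1902906  0.15342963]
0.1 482 0.6166127813156552 apex 0.6093 0.1511
0.12 518 0.6164261682358114 apex 0.6088 0.1513
0.14 550 0.6161006047014236 apex 0.6082 0.1513
0.16 589 0.6155382212691043 apex 0.6082 0.1514
0.18 283 0.615554826325279 apex 0.6084 0.1512
level 16940 [[0.556  0.0672 0.2858]
 [0.628  0.1789 0.3754]]
```

View pics/w2.png

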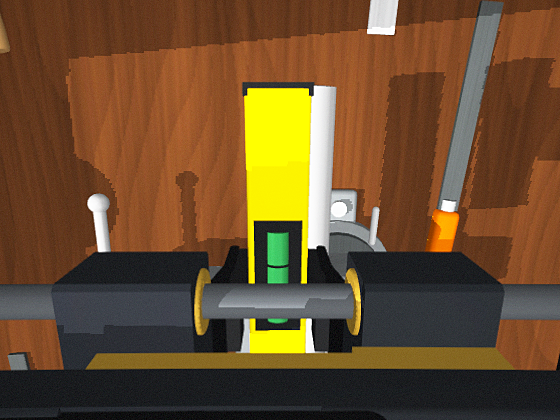

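Wrist view: the level is held straight (columns 245-312, vial at (278,275)). The pipe shows to its right at columns 312-336, with its crown at x 0.608 and z 0.151 as given. Moving above the pipe, then down in stages.

Request:
{"fn": "arm_command", "kwargs": {"plan": [[2, -1.8, 2.0, 0.02, -0.016, 0, 2.0], [0, 0, 0, 0, 0, 0, 2.0], [0, 0, 0, 0, 0, 0, 2.0]]}}

```text
time: 8.32
position: [0.6028, 0.087, 0.2346]
tool_rot: [-0.002, 0.707, 0.002, 0.707]
ft_force: [0.0, -0.0, -2.6]
grip_width: 0.0258
```

Run:
```python
from h import *
go([.608,.08,.165],rot([0,0,-1],[1,0,0]));print(robot.get_obs()["position"])
```

```text
shift [ 6.96 -0.71  0.52] rot [ 0.006 -0.001 -0.001] norm 7.0 0.01 q [-0.04  0.47  1.44  0.    1.23 -0.05] t 8.325
[0.60279448 0.08697221 0.23461583]
```

Request:
{"fn": "arm_command", "kwargs": {"plan": [[2.5, -0.4, 0.5, 0.006, 0, 0, 2.0], [2.0, 0, 0, 0, 0, 0, 2.0], [1.0, 0, 0, 0, 0, 0, 2.0], [0, 0, 0, 0, 0, 0, 2.0], [0, 0, 0, 0, 0, 0, 2.0]]}}

```text
time: 8.95
position: [0.6077, 0.0871, 0.1832]
tool_rot: [-0.001, 0.705, 0.003, 0.709]
ft_force: [0.0, -0.9, -2.0]
grip_width: 0.0257
```

Run:
```python
from h import *
go([.608,.08,.165],rot([0,0,-1],[1,0,0]));print(robot.get_obs()["position"])
```

```text
shift [ 1.81 -0.71  0.02] rot [ 0.005  0.005 -0.002] norm 2.0 0.01 q [-0.04  0.53  1.49  0.    1.12 -0.05] t 8.95
[0.6076911  0.08710283 0.1831595 ]
```

Request:
{"fn": "arm_command", "kwargs": {"plan": [[1.8, -0.3, 0, 0.005, 0.005, 0, 2.0], [0, 0, 0, 0, 0, 0, 2.0], [0, 0, 0, 0, 0, 0, 2.0]]}}

```text
time: 9.32
position: [0.6086, 0.0838, 0.1651]
tool_rot: [0.001, 0.706, 0.001, 0.708]
ft_force: [0.4, -0.1, -1.9]
grip_width: 0.0258
```

Run:
```python
from h import *
go([.608,.083,.157],rot([0,0,-1],[1,0,0]));print(robot.get_obs()["position"],robot.get_obs()["ft_force"])
```

```text
shift [ 0.81 -0.09 -0.06] rot [-0.     0.002 -0.002] norm 0.8 0.0 q [-0.05  0.55  1.5   0.    1.09 -0.05] t 9.325
[0.60861309 0.08384832 0.16510174] [ 0.43676302 -0.10994044 -1.8954862 ]
```

Request:
{"fn": "arm_command", "kwargs": {"plan": [[0.6, 0, 0, 0, 0.002, -0.002, 2.0], [0, 0, 0, 0, 0, 0, 2.0], [0.3, 0, 0, 0, 0, 0, 2.0], [0, 0, 0, 0, 0, 0, 2.0]]}}

```text
time: 9.82
position: [0.6095, 0.0838, 0.1578]
tool_rot: [-0.0, 0.706, -0.0, 0.708]
ft_force: [-0.5, 1.0, -1.8]
grip_width: 0.0261
```

Run:
```python
from h import *
go([.608,.083,.157],rot([0,0,-1],[1,0,0]));print(robot.get_obs()["position"],robot.get_obs()["ft_force"])
```

```text
shift [ 0.08 -0.08 -0.15] rot [0.    0.002 0.   ] norm 0.2 0.0 q [-0.04  0.56  1.5  -0.    1.07 -0.04] t 9.825
[0.60948704 0.08384019 0.15780529] [-0.53920192  1.04956727 -1.81609298]
```

Request:
{"fn": "arm_command", "kwargs": {"plan": [[0.2, 0, -0.1, 0, 0.002, 0, 2.0], [0, 0, 0, 0, 0, 0, 2.0], [0.2, 0, 0, 0, 0, 0, 2.0], [0, 0, 0, 0, 0, 0, 2.0]]}}

```text
time: 10.32
position: [0.6097, 0.0838, 0.1577]
tool_rot: [-0.0, 0.706, -0.0, 0.709]
ft_force: [-0.9, -0.7, -1.8]
grip_width: 0.0259
```

Run:
```python
from h import *
go([.608,.083,.157],rot([0,0,-1],[1,0,0]));print(robot.get_obs()["position"],robot.get_obs()["ft_force"])
```

```text
shift [ 0.07 -0.08 -0.17] rot [0.001 0.004 0.001] norm 0.2 0.0 q [-0.04  0.56  1.5  -0.    1.07 -0.04] t 10.325
[0.60966036 0.0838024  0.15772868] [-0.86474691 -0.68791705 -1.76393189]
```

Request:
{"fn": "arm_command", "kwargs": {"plan": [[0.4, 0, -0.2, 0, 0.004, 0, 2.0], [0.4, 0, -0.2, 0, 0, 0, 2.0]]}}

```text
time: 10.58
position: [0.6105, 0.0838, 0.157]
tool_rot: [-0.001, 0.703, -0.0, 0.711]
ft_force: [-5.7, -0.3, 21.5]
grip_width: 0.0261
```

Run:
```python
from h import *
go([.608,.083,.157],rot([0,0,-1],[1,0,0]));print(robot.get_obs()["position"],robot.get_obs()["ft_force"])
```

```text
shift [ 0.   -0.08 -0.25] rot [0.001 0.012 0.001] norm 0.3 0.01 q [-0.04  0.56  1.51 -0.    1.06 -0.04] t 10.575
[0.61046348 0.08375494 0.15704934] [-5.65910758 -0.27878896 21.47510845]
```

Contact at TCP 0.157, as predicted, but with 21 N. Easing off and re-centring before release.

Request:
{"fn": "arm_command", "kwargs": {"plan": [[-0.3, 0, -0.25, 0, 0.012, 0, 2.0], [0, 0, -0.1, 0, 0, 0, 2.0], [0, 0, 0, 0, 0, 0, 2.0]]}}

```text
time: 10.95
position: [0.6069, 0.0837, 0.1592]
tool_rot: [-0.001, 0.707, -0.0, 0.707]
ft_force: [-0.8, -1.3, -2.2]
grip_width: 0.0257
```

Run:
```python
from h import *
go([.608,.083,.157],rot([0,0,-1],[1,0,0]));print(robot.get_obs()["position"],robot.get_obs()["ft_force"])
```

```text
shift [ 0.22 -0.07  0.11] rot [0.001 0.    0.001] norm 0.3 0.0 q [-0.04  0.56  1.51 -0.    1.07 -0.04] t 10.95
[0.60685189 0.08373508 0.1591526 ] [-0.82197934 -1.26884763 -2.21335449]
```

Request:
{"fn": "arm_command", "kwargs": {"plan": [[0.25, 0, 0.15, 0, 0, 0, 2.0], [0.05, 0, 0, 0, 0, 0, 2.0], [0, 0, 0, 0, 0, 0, 2.0]], "grip_force": 8}}

```text
time: 11.32
position: [0.608, 0.0836, 0.1564]
tool_rot: [-0.001, 0.708, -0.0, 0.707]
ft_force: [-1.2, 0.5, 0.7]
grip_width: 0.0261
```

Run:
```python
from h import *
go([.608,.083,.157],rot([0,0,-1],[1,0,0]));print(robot.get_obs()["position"],robot.get_obs()["ft_force"])
```

```text
shift [-0.06 -0.06 -0.  ] rot [ 0.001 -0.002  0.002] norm 0.1 0.0 q [-0.04  0.57  1.51 -0.    1.07 -0.04] t 11.325
[0.60803765 0.08358274 0.15641413] [-1.1633697   0.52738354  0.7408563 ]
```

Light seating (about 2.7 N) and centred. Opening slowly.

Request:
{"fn": "arm_command", "kwargs": {"plan": [[0, 0, 0, 0, 0, 0, 2.7], [0, 0, 0, 0, 0, 0, 2.9], [0, 0, 0, 0, 0, 0, 3.2], [0, 0, 0, 0, 0, 0, 3.6], [0, 0, 0, 0, 0, 0, 4.5], [0, 0, 0, 0, 0, 0, 5.5], [0, 0, 0, 0, 0, 0, 5.5]]}}

```text
time: 12.2
position: [0.6086, 0.0835, 0.1553]
tool_rot: [-0.001, 0.708, -0.0, 0.707]
ft_force: [0.9, -0.7, -0.1]
grip_width: 0.0527
```

Run:
```python
from h import *
o=robot.get_obs();print(o["position"],o["ft_force"],o["grip_width"])
im,d,K,k1,T=cam("side"); cv2.imwrite("pics/s2.png",cv2.resize(im[100:300,180:420],None,fx=3,fy=3))
```

```text
[0.60855172 0.08352248 0.1553472 ] [ 0.9327438  -0.71567675 -0.08081304] 0.05266355237636548
```

View pics/s2.png

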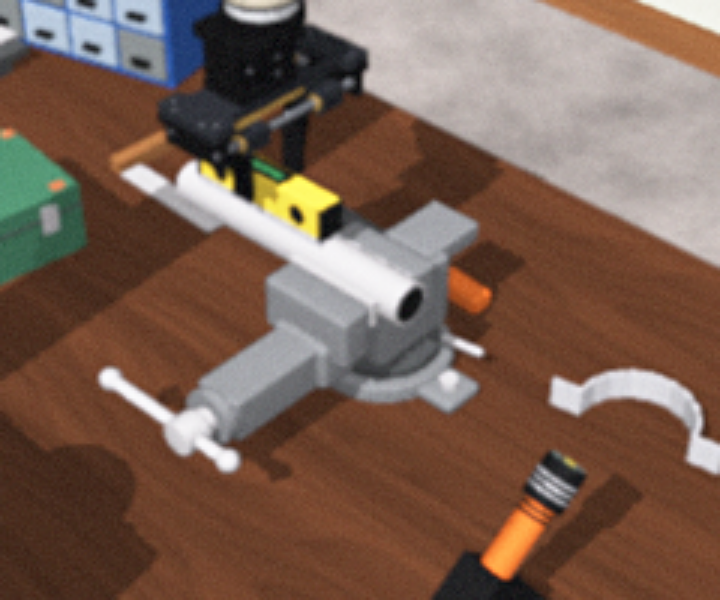

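Side view: the level stands upright along the pipe, around (270,195) in the crop, with the fingers clear. Retracting straight up.

Request:
{"fn": "arm_command", "kwargs": {"plan": [[-0.5, 0, 0, 0, 0, 0, 5.5], [-2, 0, 0, 0, 0, 0, 5.5], [-3, 0, 0, 0, 0, 0, 5.5], [-4, 0, 0, 0, 0, 0, 5.5], [-4, 0, 0, 0, 0, 0, 8.7], [-4, 0, 0, 0, 0, 0, 8.7], [0, 0, 0, 0, 0, 0, 8.7], [0, 0, 0, 0, 0, 0, 8.7]]}}

```text
time: 13.25
position: [0.6081, 0.0838, 0.3371]
tool_rot: [-0.001, 0.708, -0.0, 0.707]
ft_force: [-0.4, -0.0, 0.5]
grip_width: 0.084
```

Run:
```python
from h import *
im,d,K,k1,T=cam("wrist"); 
C=cloud(d,K,k1,T); H,S,V=cv2.split(cv2.cvtColor(im,cv2.COLOR_BGR2HSV)); X,Y,Z=np.moveaxis(C,2,0)
m=(d>0)&(H>20)&(H<35)&(S>130)&(V>60)&(Z>.16)&(Z<.21)
P=C[m]; print(len(P),np.percentile(P[:,2],[1,50,99])); P=P[P[:,2]>.186]
c=np.linalg.lstsq(np.c_[P[:,:2],np.ones(len(P))],P[:,2],rcond=None)[0]; print("tilt",c[:2])
r=cv2.minAreaRect((P[:,:2]*1000).astype(np.float32)); print(r)
g=(d>0)&(H>45)&(H<85)&(S>100)&(Z>.17)&(abs(X-.608)<.03); print("vial",g.sum(),np.median(C[g],0))
a=-.05
lampz=np.array([np.cos(a),np.sin(a),1])/2**.5
x=np.array([np.cos(a),np.sin(a),-1])/2**.5
for s in(1,-1): go([.42,-.30,.3],rot(x,[-s*np.sin(a),s*np.cos(a),0]))
print(robot.get_obs()["position"])
```

```text
3666 [0.18832054 0.19008595 0.19176914]
tilt [-1.75219279e-02 -7.80563068e-05]
((608.6436157226562, 84.67961120605469), (25.58392906188965, 158.48355102539062), 0.40847083926200867)
vial 488 [0.60874952 0.08620577 0.19191353]
shift [  3.81 -38.36 -18.87] rot [-1.434 -0.596 -0.625] norm 42.9 1.67 q [-0.04  0.4   1.28 -0.    1.47 -0.04] t 13.3
shift [  3.81 -38.36 -18.87] rot [ 1.53  -0.633  0.604] norm 42.9 1.76 q [-0.04  0.4   1.28 -0.    1.47 -0.04] t 13.3
[0.60838998 0.08383003 0.33729428]
```

Level seated: centre (0.6086, 0.0847), top at z 0.190, in line within 0.5° and tilted 1°. Now over to the lamp.

Request:
{"fn": "arm_command", "kwargs": {"plan": [[0, -2, -1, 0, 0, 0, 8.7], [0, -5, -2.5, 0, 0, 0, 8.7], [0, -5, -2.5, 0, 0, 0, 8.7], [0, -5, -2.5, 0, 0, 0, 8.7], [0, -5, -2.5, 0, 0, 0, 8.7], [0, -5, -2.5, 0, 0, 0, 8.7], [0, -5, -2.5, 0, 0, 0, 8.7], [0, -3, -2, 0, 0, 0, 8.7], [0, 0, 0, 0.15, 0, 0, 8.7], [0, 0, 0, 0.17, 0, 0, 8.7], [0, 0, 0, 0.17, 0, 0, 8.7], [0, 0, 0, 0.17, 0, 0, 8.7]]}}

```text
time: 14.8
position: [0.4047, -0.282, 0.3243]
tool_rot: [0.238, 0.677, -0.239, 0.654]
ft_force: [0.1, -0.2, -0.3]
grip_width: 0.0869
```

```bash
cat >> h.py <<'E'
def lampgrasp(a): # tool orientation for perpendicular grasp, dock yaw a
    return rot([np.cos(a),np.sin(a),-1],[np.sin(a),-np.cos(a),0])
E
python3 - <<'E'
from h import *
go([.40,-.31,.22],lampgrasp(-.07));print(robot.get_obs()["position"])
E
```

```text
shift [10.42 -2.33  1.73] rot [ 0.894 -0.394  0.75 ] norm 10.8 1.23 q [-0.82  0.23  1.56 -0.02  1.38 -0.13] t 14.8
[ 0.40466454 -0.28197384  0.32432583]
```

Request:
{"fn": "arm_command", "kwargs": {"plan": [[0, 0, 0, 0.12, -0.053, 0.1, 8.7], [0, 0, 0, 0.12, -0.053, 0.1, 8.7], [0, 0, 0, 0.12, -0.053, 0.1, 8.7], [0, 0, 0, 0.12, -0.053, 0.1, 8.7], [0, 0, 0, 0.12, -0.053, 0.1, 8.7], [0, 0, 0, 0.12, -0.053, 0.1, 8.7], [0, 0, 0, 0.12, -0.053, 0.1, 8.7], [0, 0, 0, 0, 0, 0, 8.7]]}}

```text
time: 15.8
position: [0.3945, -0.2795, 0.3155]
tool_rot: [0.654, 0.268, -0.301, 0.641]
ft_force: [0.9, -0.6, 0.9]
grip_width: 0.0872
```

Run:
```python
from h import *
go([.40,-.31,.22],lampgrasp(-.07));print(robot.get_obs()["position"])
```

```text
shift [ 7.51 -5.94  3.  ] rot [ 0.015 -0.012  0.043] norm 10.0 0.05 q [-1.35  0.05  2.08  0.89  0.99 -0.23] t 15.8
[ 0.39453088 -0.27949293  0.31546244]
```

Request:
{"fn": "arm_command", "kwargs": {"plan": [[2.5, -2, 1, 0, 0, 0.02, 8.7], [2.5, -2, 1, 0, 0, 0.02, 8.7], [1.5, -1, 0.5, 0, 0, 0, 8.7], [0, 0, 0, 0, 0, 0, 8.7], [0, 0, 0, 0, 0, 0, 8.7]]}}

```text
time: 16.42
position: [0.402, -0.3105, 0.2336]
tool_rot: [0.653, 0.257, -0.288, 0.651]
ft_force: [-0.2, -0.2, -0.3]
grip_width: 0.0872
```

Run:
```python
from h import *
im,d,K,k1,T=cam("wrist"); cv2.imwrite("pics/w4.png",im)
C=cloud(d,K,k1,T); H,S,V=cv2.split(cv2.cvtColor(im,cv2.COLOR_BGR2HSV)); X,Y,Z=np.moveaxis(C,2,0)
lo=(d>0)&(H>3)&(H<20)&(S>150)&(V>90)&(Z>.05)&(X>.35)&(X<.55)&(Y<-.25)&(Y>-.38)
P=C[lo]; print(len(P),P.mean(0),P.min(0),P.max(0))
from scipy.optimize import least_squares
# cylinder fit, radius 13.5mm, depth points on the surface
def f(p):
    a,e=p[2],p[3]; v=np.array([np.cos(e)*np.cos(a),np.cos(e)*np.sin(a),np.sin(e)])
    c=np.array([.48,p[0],p[1]]); w=P-c; w=w-np.outer(w@v,v); return np.linalg.norm(w,axis=1)-.0135
r=least_squares(f,[-.316,.095,-.07,.785],loss="soft_l1",f_scale=.001,x_scale=[.01,.01,.1,.1]); print(r.x.round(4),np.std(f(r.x)))
np.save("lampfit.npy",r.x)
print(robot.get_obs()["position"])
```

```text
896 [ 0.46582489 -0.30923471  0.13424414] [ 0.35017826 -0.36325206  0.05608228] [ 0.53457067 -0.25215534  0.33680933]
[-0.3131  0.0963 -0.354   2.1237] 0.017012305866828743
[ 0.40201257 -0.31068991  0.23377731]
```

View pics/w4.png

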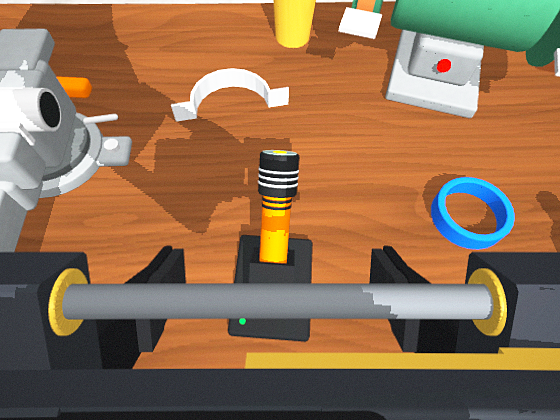

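Wrist view: the orange body spans (262-292, 195-262), the head is at (279,175), and the dock at (270,290). The fingers straddle it. My mask picked up the gripper's gold rod, so I refit inside that region.

Run:
```python
from h import *
from scipy.optimize import least_squares
im,d,K,k1,T=cam("wrist")
C=cloud(d,K,k1,T); H,S,V=cv2.split(cv2.cvtColor(im,cv2.COLOR_BGR2HSV)); X,Y,Z=np.moveaxis(C,2,0)
m=np.zeros(d.shape,bool); m[195:268,245:310]=1
lo=m&(d>0)&(H>3)&(H<32)&(S>150)&(V>120)&(Z>.05)&(Z<.14)
P=C[lo]; print(len(P),P.mean(0).round(4),P.min(0).round(3),P.max(0).round(3))
def V3(a,e): return np.array([np.cos(e)*np.cos(a),np.cos(e)*np.sin(a),np.sin(e)])
def f(p):
    v=V3(p[2],p[3]); w=P-np.array([.48,p[0],p[1]]); w=w-np.outer(w@v,v); return np.linalg.norm(w,axis=1)-.0135
r=least_squares(f,[-.316,.095,-.07,.785],loss="soft_l1",f_scale=.001,x_scale=[.01,.01,.1,.1]); print(r.x.round(4),np.std(f(r.x)))
# head top: lens end
h=np.zeros(d.shape,bool); h[145:200,250:308]=1; h&=(d>0)&(Z>.1); Q=C[h]; v=V3(r.x[2],r.x[3]); c=np.array([.48,r.x[0],r.x[1]])
t=(Q-c)@v; print("lens t",np.percentile(t,[50,90,97,99.5]).round(4)); w=(Q-c)-np.outer(t,v);print("head r",np.percentile(np.linalg.norm(w,axis=1),[50,90]))
T_=np.percentile(t,99); lens=c+T_*v; tail=lens-.15*v; print("lens",lens,"tail",tail)
# dock sleeve check: orange starts
print("orange from",((P-tail)@v).min(),((P-tail)@v).max())
g=tail+.086*v; a=r.x[2]; Rt=lampgrasp(a); tcp=g+.019*Rt.as_matrix()[:,0]; print("grasp",g,"tcp",tcp,"yaw",a)
go(tcp,Rt); go(tcp-.06*Rt.as_matrix()[:,0],Rt)
```

```text
1686 [ 0.4778 -0.3124  0.1027] [ 0.452 -0.328  0.058] [ 0.507 -0.297  0.134]
[-0.3123  0.0898 -0.1192  0.7855] 0.0009521574311032899
lens t [0.0625 0.0792 0.0807 0.0811]
head r [0.01786505 0.0188053 ]
lens [ 0.53684214 -0.31914196  0.14706901] tail [ 0.43153842 -0.30652908  0.04099336]
orange from 0.0369305487900327 0.11198977636780946
grasp [ 0.49191255 -0.31376046  0.10181007] tcp [ 0.50525224 -0.31535824  0.08837504] yaw -0.11920825981238385
shift [17.62 -2.89 -0.19] rot [ 0.065 -0.043  0.005] norm 17.9 0.08 q [-1.37  0.28  2.17  1.13  0.85 -0.62] t 16.525
shift [11.62 -2.91 -0.45] rot [ 0.065 -0.043  0.005] norm 12.0 0.08 q [-1.37  0.28  2.17  1.13  0.85 -0.62] t 16.525
```

The fit holds: tail at z 0.041, elevation 45°, orange body ends at 112 mm, head radius 18 mm. Approaching.

Request:
{"fn": "arm_command", "kwargs": {"plan": [[2.5, -2.0, -0.3, 0.065, -0.043, 0.005, 8.7], [3.0, -0.5, 0, 0, 0, 0, 8.7], [2.5, 0, 0, 0, 0, 0, 8.7], [0, 0, 0, 0, 0, 0, 8.7], [0, 0, 0, 0, 0, 0, 8.7]]}}

```text
time: 17.15
position: [0.4425, -0.3158, 0.1633]
tool_rot: [0.664, 0.228, -0.309, 0.641]
ft_force: [0.9, 0.7, -0.6]
grip_width: 0.0871
```

```bash
cat >> h.py <<'E'
A=-.119; LG=lampgrasp(A); TCP=np.array([.5053,-.3154,.0884])
E
python3 - <<'E'
from h import *
go(TCP,LG)
E
```

```text
shift [ 9.69 -0.93 -0.89] rot [ 0.009  0.01  -0.005] norm 9.8 0.01 q [-1.25  0.48  2.22  1.54  0.69 -0.94] t 17.15
```

Request:
{"fn": "arm_command", "kwargs": {"plan": [[2.0, -0.8, -0.8, 0.009, 0.01, -0.005, 8.7], [2.0, 0, 0, 0, 0, 0, 8.7], [1.5, 0, 0, 0, 0, 0, 8.7], [0, 0, 0, 0, 0, 0, 8.7], [0, 0, 0, 0, 0, 0, 8.7]]}}

```text
time: 17.77
position: [0.4762, -0.3155, 0.1242]
tool_rot: [0.666, 0.227, -0.309, 0.64]
ft_force: [-0.5, 0.4, -1.4]
grip_width: 0.0867
```

Run:
```python
from h import *
go(TCP,LG);print(robot.get_obs()["ft_force"])
```

```text
shift [ 4.57 -0.52 -0.4 ] rot [ 0.005  0.009 -0.007] norm 4.6 0.01 q [-1.16  0.6   2.19  1.74  0.67 -1.08] t 17.775
[-0.46964247  0.40548125 -1.40781535]
```

Request:
{"fn": "arm_command", "kwargs": {"plan": [[2.0, -0.5, -0.4, 0.005, 0.009, -0.007, 8.7], [2.0, 0, 0, 0, 0, 0, 8.7], [0, 0, 0, 0, 0, 0, 8.7], [0, 0, 0, 0, 0, 0, 8.7]]}}

```text
time: 18.27
position: [0.5002, -0.3164, 0.0957]
tool_rot: [0.668, 0.229, -0.31, 0.637]
ft_force: [-0.1, -0.2, 0.2]
grip_width: 0.0868
```

Run:
```python
from h import *
go(TCP,LG);print(robot.get_obs()["ft_force"])
im,d,K,k1,T=cam("side"); cv2.imwrite("pics/s3.png",cv2.resize(im[200:350,250:450],None,fx=4,fy=4))
```

```text
shift [ 0.86 -0.17 -0.16] rot [ 0.     0.005 -0.003] norm 0.9 0.01 q [-1.1   0.67  2.15  1.84  0.65 -1.14] t 18.275
[-0.11346473 -0.17319419  0.22581299]
```

View pics/s3.png

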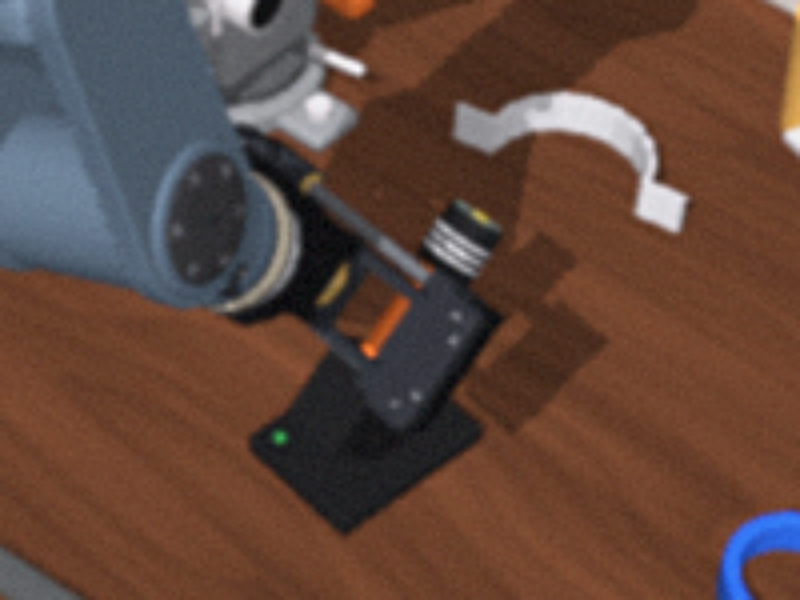

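Side view: the fingers straddle the orange body below the head (at (460,240)) and above the sleeve, clear of the base. Last few millimetres, then grip.

Request:
{"fn": "arm_command", "kwargs": {"plan": [[0.7, -0.15, -0.15, 0, 0.005, -0.003, 8.7], [0, 0, 0, 0, 0, 0, 5.0], [0, 0, 0, 0, 0, 0, 3.5], [0, 0, 0, 0, 0, 0, 2.0], [0, 0, 0, 0, 0, 0, 2.0], [0, 0, 0, 0, 0, 0, 2.0], [0, 0, 0, 0, 0, 0, 2.0], [0, 0, 0, 0, 0, 0, 2.0], [0, 0, 0, 0, 0, 0, 2.0]], "grip_force": 25}}

```text
time: 19.45
position: [0.5039, -0.3158, 0.0905]
tool_rot: [0.668, 0.231, -0.309, 0.636]
ft_force: [0.0, 0.5, -0.7]
grip_width: 0.024
```

Run:
```python
from h import *
go(TCP,LG);o=robot.get_obs();print(o["ft_force"],o["grip_width"])
```

```text
shift [ 0.24 -0.06 -0.06] rot [ 0.     0.001 -0.   ] norm 0.3 0.0 q [-1.09  0.69  2.15  1.85  0.65 -1.15] t 19.45
[ 0.03343958  0.54978985 -0.66698376] 0.023982797668420937
```

Request:
{"fn": "arm_command", "kwargs": {"plan": [[0, 0.7, 0, 0, 0, 0, 2.0], [0, 0.7, 0, 0, 0, 0, 2.0], [0, 0.7, 0, 0, 0, 0, 2.0], [0, 0, 0, 0, 0, 0, 2.0]]}}

```text
time: 19.95
position: [0.5182, -0.3169, 0.1046]
tool_rot: [0.668, 0.233, -0.311, 0.635]
ft_force: [0.7, -0.5, -1.9]
grip_width: 0.0241
```

Run:
```python
from h import *
v=LG.as_matrix()[:,1]; print(v)
o=robot.get_obs(); go(TCP+v*.06-.0024*LG.as_matrix()[:,0],LG);print(o["ft_force"],o["moment"],o["grip_width"],o["position"])
im,d,K,k1,T=cam("wrist"); cv2.imwrite("pics/w5.png",im)
```

```text
[ 0.70210602 -0.08394725  0.70710678]
shift [-0.03  3.94  0.  ] rot [-0.001  0.     0.005] norm 3.9 0.01 q [-1.06  0.65  2.11  1.78  0.62 -1.03] t 19.95
[ 0.74226592 -0.46339497 -1.91130828] [0.04619691 0.84414163 0.02167787] 0.02408808410608898 [ 0.51815204 -0.31688261  0.10460727]
```

View pics/w5.png

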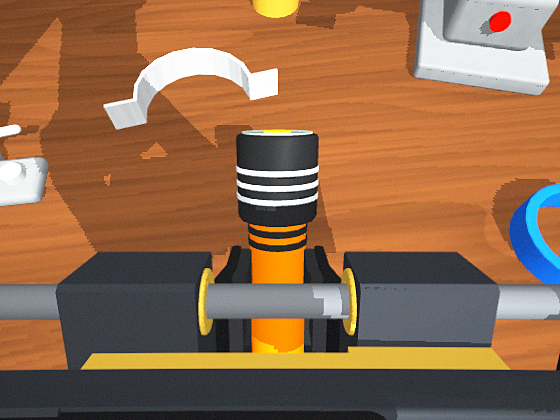

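Wrist view: the lamp is centred between the pads (head at (277,175)) and moves with the gripper, and the 1.9 N load matches its weight. Drawing it the rest of the way.

Request:
{"fn": "arm_command", "kwargs": {"plan": [[0, 1.0, 0, 0, 0, 0.005, 2.0], [0, 1.0, 0, 0, 0, 0, 2.0], [0, 1.0, 0, 0, 0, 0, 2.0], [0, 1.0, 0, 0, 0, 0, 2.0], [0, 1.0, 0, 0, 0, 0, 2.0], [0, 1.0, 0, 0, 0, 0, 2.0], [0, 0, 0, 0, 0, 0, 2.0]]}}

```text
time: 20.88
position: [0.558, -0.3199, 0.1437]
tool_rot: [0.669, 0.235, -0.312, 0.633]
ft_force: [-0.1, -0.5, -1.8]
grip_width: 0.0246
```

```bash
cat >> h.py <<'E'
VIAL=np.array([.6086,.0847,.1855])
def final(yaw,e,dist=.13):
    # lamp points (yaw, e below level) at the vial
    c,s=np.cos,np.sin; v=np.array([c(e)*c(yaw),c(e)*s(yaw),-s(e)]); lens=VIAL-dist*v
    g=lens-.064*v; x=np.array([-s(e)*c(yaw),-s(e)*s(yaw),-c(e)])
    return g+.0166*x, rot(x,[s(yaw),-c(yaw),0])
E
python3 - <<'E'
from h import *
v=LG.as_matrix()[:,1]
o=robot.get_obs(); go(TCP+v*.08-.0024*LG.as_matrix()[:,0],LG);print(o["ft_force"],o["moment"],o["grip_width"],o["position"])
for y in(0,.2): 
  for e in(.5,.6): p,Rt=final(y,e); print(y,e,p.round(3)); go(p,Rt)
E
```

```text
shift [-0.07  0.35  0.18] rot [-0.005 -0.002  0.01 ] norm 0.4 0.01 q [-0.98  0.57  2.01  1.58  0.56 -0.7 ] t 20.875
[-0.14865105 -0.5020619  -1.84050473] [0.08085627 0.85148475 0.04543533] 0.024608922481292997 [ 0.55802463 -0.31988542  0.14373128]
0 0.5 [0.43  0.085 0.264]
shift [-20.72  -4.25 -38.69] rot [-0.129  0.012 -1.274] norm 44.1 1.28 q [-0.98  0.57  2.01  1.58  0.56 -0.7 ] t 20.875
0 0.6 [0.439 0.085 0.281]
shift [-21.36  -2.42 -38.8 ] rot [-0.131  0.006 -1.374] norm 44.4 1.38 q [-0.98  0.57  2.01  1.58  0.56 -0.7 ] t 20.875
0.2 0.5 [0.434 0.049 0.264]
shift [-20.19  -3.68 -35.22] rot [-0.341  0.042 -1.265] norm 40.8 1.31 q [-0.98  0.57  2.01  1.58  0.56 -0.7 ] t 20.875
0.2 0.6 [0.442 0.051 0.281]
shift [-20.85  -1.88 -35.5 ] rot [-0.347  0.025 -1.364] norm 41.2 1.41 q [-0.98  0.57  2.01  1.58  0.56 -0.7 ] t 20.875
```

Request:
{"fn": "arm_command", "kwargs": {"plan": [[-1.5, 0, 0, 0, 0, 0, 2.0], [-2.5, 0.5, 0, 0, 0, 0, 2.0], [-2.5, 0.5, 0, 0, 0, 0, 2.0], [-2.5, 0.5, 0, 0, 0, -0.05, 2.0], [-2, 0, 0, 0, 0, -0.08, 2.0], [-1, 0, 0, 0, 0, -0.1, 2.0], [0, 0, 0, 0, 0, -0.12, 2.0], [0, 0, 0, 0, 0, -0.12, 2.0], [0, 0, 0, 0, 0, -0.12, 2.0], [0, 0, 0, 0, 0, 0, 2.0]]}}

```text
time: 22.12
position: [0.4746, -0.3025, 0.2345]
tool_rot: [0.57, 0.434, -0.487, 0.499]
ft_force: [-0.3, -0.1, -2.3]
grip_width: 0.0237
```

Run:
```python
from h import *
o=robot.get_obs();print(o["ft_force"],o["moment"],o["grip_width"],o["position"])
for y in(0,.2): 
  for e in(.6,): p,Rt=final(y,e); print(y,e,p.round(3)); go(p,Rt)
```

```text
[-0.25484745 -0.11775678 -2.25006902] [-0.10110648  0.29566781  0.01184922] 0.023682992992915576 [ 0.47464704 -0.30254277  0.23453802]
0 0.6 [0.439 0.085 0.281]
shift [ -4.81  -7.62 -38.12] rot [-0.116 -0.055 -0.747] norm 39.2 0.76 q [-0.84  0.36  1.65  0.13  1.05  0.8 ] t 22.125
0.2 0.6 [0.442 0.051 0.281]
shift [ -4.79  -6.87 -34.82] rot [-0.315 -0.101 -0.744] norm 35.8 0.81 q [-0.84  0.36  1.65  0.13  1.05  0.8 ] t 22.125
```

Request:
{"fn": "arm_command", "kwargs": {"plan": [[-1, -1, -2, 0, 0, 0, 2.0], [-1, -1, -3.5, 0, 0, -0.04, 2.0], [-1, -1, -3.5, 0, 0, -0.06, 2.0], [-1, -1, -3.5, 0, 0, -0.06, 2.0], [-0.5, -1, -3.5, 0, 0, -0.06, 2.0], [0, -0.5, -3.5, 0, 0, -0.06, 2.0], [0, -0.5, -3.5, -0.02, 0, -0.06, 2.0], [0, 0, -3.5, -0.03, 0, -0.06, 2.0], [0, 0, -2, -0.03, 0, -0.06, 2.0], [0, 0, 0, -0.03, 0, 0, 2.0], [0, 0, 0, 0, 0, 0, 2.0]]}}

```text
time: 23.5
position: [0.4177, 0.0109, 0.2863]
tool_rot: [0.434, 0.596, -0.553, 0.388]
ft_force: [-1.1, -0.5, -2.4]
grip_width: 0.0242
```

Run:
```python
from h import *
o=robot.get_obs();print(o["ft_force"],o["moment"],o["grip_width"],o["position"])
for y in(0,.1): 
  for e in(.5,.6,): p,Rt=final(y,e); print(y,e,p.round(3)); go(p,Rt)
```

```text
[-1.12496935 -0.52228728 -2.38003266] [-0.17285222 -0.1572814  -0.01211379] 0.024169711316924237 [0.41766995 0.01092672 0.28629507]
0 0.5 [0.43  0.085 0.264]
shift [ 2.34  2.01 -7.18] rot [ 0.019 -0.087 -0.17 ] norm 7.8 0.19 q [-0.25  0.31  1.6   0.01  1.57  1.33] t 23.5
0 0.6 [0.439 0.085 0.281]
shift [ 0.42  2.27 -7.34] rot [ 0.023 -0.086 -0.27 ] norm 7.7 0.28 q [-0.25  0.31  1.6   0.01  1.57  1.33] t 23.5
0.1 0.5 [0.431 0.067 0.264]
shift [ 2.16  2.07 -5.41] rot [-0.073 -0.127 -0.174] norm 6.2 0.23 q [-0.25  0.31  1.6   0.01  1.57  1.33] t 23.5
0.1 0.6 [0.44  0.068 0.281]
shift [ 0.25  2.33 -5.66] rot [-0.067 -0.131 -0.274] norm 6.1 0.31 q [-0.25  0.31  1.6   0.01  1.57  1.33] t 23.5
```

Request:
{"fn": "arm_command", "kwargs": {"plan": [[0, 0, -2, 0.01, -0.02, -0.06, 2.0], [0, 0.5, -2, 0.01, -0.02, -0.06, 2.0], [0, 0.5, -1.5, 0, -0.02, -0.06, 2.0], [0, 0.5, -0.8, 0, -0.02, -0.06, 2.0], [0, 0.3, 0, 0, 0, 0, 2.0], [0, 0, 0, 0, 0, 0, 2.0], [0, 0, 0, 0, 0, 0, 2.0]]}}

```text
time: 24.38
position: [0.4306, 0.0695, 0.2836]
tool_rot: [-0.345, -0.62, 0.621, -0.334]
ft_force: [0.3, -1.0, -2.7]
grip_width: 0.024
```

Run:
```python
from h import *
from scipy.optimize import least_squares
o=robot.get_obs();print(o["ft_force"],o["moment"],o["grip_width"],o["position"])
p,Rt=final(0,.6); print(p.round(3)); go(p,Rt)
im,d,K,k1,T=cam("wrist"); cv2.imwrite("pics/w6.png",im); np.savez("w6.npz",im=im,d=d,K=K,k1=k1,T=T)
im,d,K,k1,T=cam("side"); cv2.imwrite("pics/s6.png",cv2.resize(im[80:280,150:390],None,fx=3,fy=3)); np.savez("s6.npz",im=im,d=d,K=K,k1=k1,T=T)
```

```text
[ 0.27624285 -0.9725865  -2.68109657] [-0.10314485 -0.35480252 -0.01047131] 0.024027933833605162 [0.43058608 0.06951977 0.28363788]
[0.439 0.085 0.281]
shift [-0.25  0.83 -1.53] rot [-0.008 -0.013 -0.03 ] norm 1.8 0.03 q [-0.08  0.48  1.44 -0.03  1.8   1.51] t 24.375
```

View pics/w6.png

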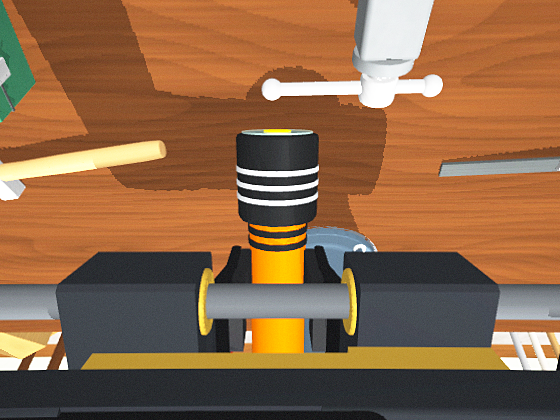

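View pics/s6.png

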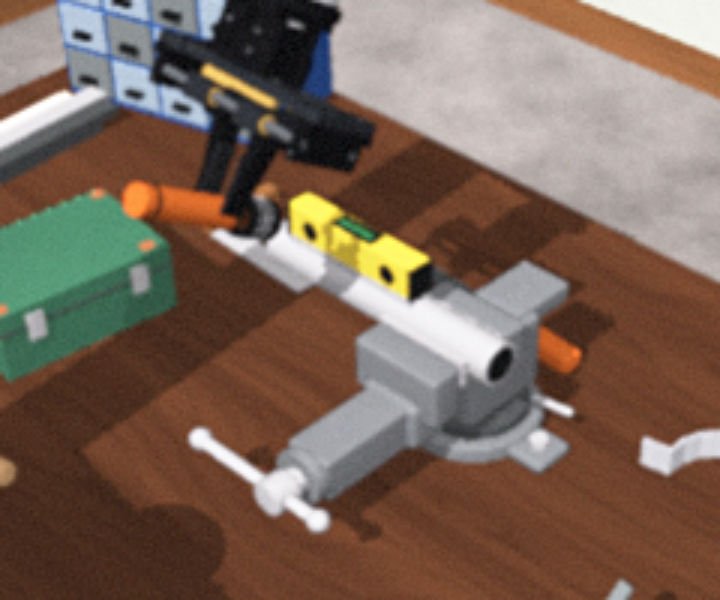

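The lamp sits in the fingers exactly as at the dock (head at (277,175)). The side view shows the level still upright on the pipe and the lamp slanting down towards it. Trimming the pose.

Request:
{"fn": "arm_command", "kwargs": {"plan": [[0, 0.5, -1.3, 0, -0.01, -0.03, 2.0], [0, 0, 0, 0, 0, 0, 2.0], [0, 0.3, 0, 0, 0, 0, 2.0], [0, 0, 0, 0, 0, 0, 2.0], [0, 0, 0, 0, 0, 0, 2.0], [0, 0, 0, 0, 0, 0, 2.0]]}}

```text
time: 25.22
position: [0.4381, 0.0834, 0.2793]
tool_rot: [-0.332, -0.624, 0.628, -0.327]
ft_force: [-0.1, -0.3, -1.6]
grip_width: 0.0242
```

Run:
```python
from h import *
from scipy.optimize import least_squares
o=robot.get_obs();print(o["ft_force"],o["grip_width"],o["position"],abs(o["joint_velocities"]).max())
p,Rt=final(0,.6); go(p,Rt); M=R.from_quat(o["tool_rot"]).as_matrix(); tcp=o["position"]
def rep(n,c,v):
    t=(VIAL-c)@v; print(n,"along",t.round(4),"off",np.linalg.norm(VIAL-c-t*v).round(4),"angle",np.arccos(v[2]).round(3))
lens=tcp-.0166*M[:,0]+.064*M[:,1]; rep("kin",lens,M[:,1]); print("lens",lens)
im,d,K,k1,T=cam("wrist"); C=cloud(d,K,k1,T); m=np.zeros(d.shape,bool); m[140:210,238:316]=1
P=C[m&(d>0)]; P=P[np.linalg.norm(P-tcp,axis=1)<.15]
def f(p):
    v=M@np.array([p[2],1,p[3]]); v/=np.linalg.norm(v); w=P-tcp-M@np.array([p[0],.04,p[1]]); w=w-np.outer(w@v,v); return np.linalg.norm(w,axis=1)-.018
r=least_squares(f,[-.0166,0,0,0],loss="soft_l1",f_scale=.001); v=M@np.array([r.x[2],1,r.x[3]]); v/=np.linalg.norm(v); c=tcp+M@np.array([r.x[0],.04,r.x[1]])
L=c+v*np.percentile((P-c)@v,99); print(len(P),r.x.round(4)); rep("seen",L,v); print("lens",L,"tail",L-.15*v)
im,d,K,k1,T=cam("top"); C=cloud(d,K,k1,T); H,S,V=cv2.split(cv2.cvtColor(im,cv2.COLOR_BGR2HSV)); Z=C[...,2]
Q=C[(H>20)&(H<35)&(S>130)&(Z>.18)&(Z<.2)&(abs(C[...,0]-.608)<.04)&(abs(C[...,1]-.085)<.12)]; print("level",len(Q),Q.mean(0) if len(Q) else 0, cv2.minAreaRect((Q[:,:2]*1000).astype(np.float32)) if len(Q) else 0)
```

```text
[-0.07627515 -0.34736126 -1.64555287] 0.024151127625713604 [0.43805893 0.08344943 0.27930207] 0.0022364560484576207
shift [-0.23 -0.03 -0.13] rot [-0.008 -0.003  0.001] norm 0.3 0.01 q [-0.05  0.51  1.4  -0.02  1.83  1.53] t 25.225
kin along 0.1297 off 0.0038 angle 2.172
lens [0.50022172 0.08288612 0.25678474]
5439 [-0.0174 -0.0003  0.0054 -0.0037]
seen along 0.1339 off 0.0032 angle 2.177
lens [0.49708773 0.08331126 0.25975297] tail [0.37385731 0.08396097 0.34527396]
level 174 [0.60904371 0.0330037  0.18965879] ((609.6941528320312, 34.29191589355469), (56.896034240722656, 23.46959114074707), 88.94921112060547)
```

All conditions are met: the axis passes 3-4 mm from the vial, which is 130 mm ahead, with the arm still. Handing in.

```bash
python3 -c "
from h import *
print(workorder.hand_in())"
```

```text
the job is handed in; nothing more can be done
None
```

The job is handed in after about 25 s of robot time. The level is balanced on the pipe, and the lamp is held still with its lens pointing down at the vial. The hand-in gave no verdict.

- **Level:** After release it was centred about 36 mm from the pipe's middle. It was less than 1 mm off the pipe's axis, in line within 0.5° and tilted about 1°, with its top at z 0.190 as expected when seated. On the first touch it pressed the pipe with about 21 N, so I backed off, re-centred and set it down again with about 3 N before letting go.
- **Lamp:** It points about 35° below horizontal. The axis passes 3–4 mm from the vial, which is 130–134 mm ahead of the lens; the gripper position and the wrist camera agree on this. The force reading showed only about the lamp's own weight.

**Checks that were weak or disagreed:**
- The gripper read 24 mm across the 27 mm lamp body. I did not find out why, but the lamp did not slip.
- In the last top view the gripper hid most of the level. The visible end was where it should be, and the side view shortly before showed it upright.
- I did not measure the other things on the bench again. No unexpected forces showed, and those visible in the pictures looked undisturbed.

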